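# Clear the leather bench into its holders

## Robot

A 7-joint arm with a two-finger parallel gripper is mounted at the origin on a cart in front of the work surface, level with it; the furniture and walls round the work are solid. World frame = base frame: x ahead of the robot, y to its left, z up, the work surface at z = 0. Lengths are in m, angles in rad, forces in N, time in s.
With the tool pointing down it reaches from about 0.4 to 0.85 m from the base axis. Payload 6.9 kg.
Tool frame: the origin (TCP) lies at the centre of the arm's flange, where the gripper is bolted on; the fingertips stand 173 mm ahead of it and the grasp point (between the pads) lies 155 mm ahead of it; z points along the fingers, y is the line along which they close (so a half turn about z gives the same grasp; the last joint's range is limited). The gripper opens to 85 mm and grips with 20 to 120 N. Pads are 22 mm wide; open, the fingers measure 114 mm over their backs; the gripper's body (76 mm by 85 mm) begins 54 mm behind the grasp point. The pads swing forward as they close: fully open they stand 13 mm farther back than shut.
Start: joints at [-1.165, 0.507, -0.238, 1.5, 0.126, 1.149, -0.155], TCP at [0.185, 0.597, 0.405] pointing down, gripper open.
Joint ranges: [-3.08, 3.08], [-0.24, 2.05], [-1.43, 1.35], [0, 2.5], [-1.52, 4.66], [0.17, 1.96], [-2.89, 2.89]. Speed limits (rad/s): [2.39, 2.39, 3.14, 3.14, 3.14, 3.14, 3.14].

## Interface

Orientations are given as a unit quaternion [w, x, y, z].
In Python, from workcell import read_state, vision, workorder gives the robot as it stands.
- The arm moves only by the shell command python3 -m handwheel 'ROWS' [FORCE]. ROWS is text: rows parted by semicolons, each of 7 numbers parted by spaces: the finger opening in mm, from 0 to 85.4, then the shift along the world's x, y, z in mm, then the turn, a rotation vector about the world's x, y, z in degrees. In form: gripper dx dy dz wx wy wz; .... A call has 1 to 20 rows; each row shifts and turns the commanded pose from where the row before left it; what a row does not reach is not made up. A row lasts 1/10 s, in which the tool goes at most 50 mm and 8.59 degrees, less where a joint would pass 70% of its speed; a pose out of reach is approached as far as the arm can. A call is refused whole if a number of a shift passes 50 or a number of a turn 8.59, either way. A call with a gripper value outside its range is refused whole. The fingers move at their own pace and stop on an object; FORCE is the grip in N (left out, the last holds). Time passes only in rows, so rows that do not move let the fingers close. It gives the time, the measured TCP pose, the force, the opening and the grip force at its end, in the units of the state.
- read_state(): the state, without advancing time (a new reading comes with each control period).
- vision.read_camera(name): name is "scene" or "side" or "wrist"; returns a dict with "color" (420x560x3 uint8, red, green, blue), "mtx" (3x3 intrinsics, pixels), "pose" (4x4, takes a point from camera to world coordinates). Camera axes: x right, y up, looking along -z (the intrinsics and any distortion apply to the point x, -y, -z); pixel columns grow to the right and rows downward; lengths in m; the calibration is good to about 2 mm. A picture is of the moment at which its call begins. There is no depth.
- workorder.hand_in(): hands the job in; it is judged then, once.
The state is a dict: "time": time; "joint_positions": joint angles; "joint_velocities": joint speeds; "tau": joint torques, N m; "position": TCP position; "ee_rot": TCP orientation; "force": force on the tool from outside, world axes, zero at the start; "wrist_torque": the same for the moment, N m; "grip_width": opening from 0.0 (shut) to 1.0 (fully open); "grasp_force": force on a finger pad.
Only numpy, scipy, OpenCV 4.12 (cv2) and the standard library are available. Lean on these libraries where they do the work, as an engineer would, in place of code of your own. Each camera call takes 0.05 s, during which the arm holds its last target. There are 200 camera calls.

## Task

Tidy the leather bench: lay the two hand tools (skiving knife and edge beveller) side by side in the dark-rimmed tool tray, flat and along its length; stand the brown and the red thread spool upright in the white box, one to a bay; and stand the glue pot in the middle of the round cork stand. Keep the glue pot upright, set things down rather than drop them, and leave the wax tin and the cork sanding block where they are.

Things in the scene. Friction and masses are not known exactly. Their poses are not given: they have to be found in the camera images.
- skiver_center (a point): Skiving knife lying flat on its side: 126 mm long, dark brown round wooden handle 22 mm thick and about 75 mm long, broad flat steel blade 16 mm wide. Point at the middle of its whole length, 11 mm above its underside. Its x axis runs along it, the handle towards +x: the handle's middle is 25 mm along +x from this point, the blade's end 63 mm along -x.
- edge_beveler_center (a point): Edge beveller lying flat on its side: 126 mm long, dark red round wooden handle 21 mm thick and about 73 mm long, narrow steel shank 4 mm wide. Point at the middle of its whole length, 10.5 mm above its underside. Its x axis runs along it, the handle towards +x: the handle's middle is 26 mm along +x from this point, the shank's end 63 mm along -x.
- spool_1_center (a point): Upright wooden spool of dark brown thread, round, 35 mm across and 44 mm tall. Point at its centre, 22 mm above its underside; z points up its axis.
- spool_2_center (a point): Upright wooden spool of red thread, round, 35 mm across and 44 mm tall. Point at its centre, 22 mm above its underside; z points up its axis.
- glue_pot_center (a point): Upright glue pot, white and cream, 47 mm across and 70 mm tall, with a fixed blue lid 41 mm across (the top 16 mm). Point at its centre, 35 mm above its underside; z points up its axis.
- tool_tray: Fixed low tray with a dark wooden rim and a grey lining, 134 mm along its x and 182 mm along its y (its length); inside 124 x 172 mm. Rim 5 mm thick, its top 11 mm above the desk; the lining lies 3 mm above the desk. Origin at the centre of its underside, on the desk.
- thread_box: Fixed low white box with a blue lining, 90 mm along its x and 136 mm along its y. A white rail along its x, 5 mm thick, parts it into two bays, each 80 mm (x) by 60.5 mm (y), with centres 33 mm to either side of the origin along y. Walls and rail 5 mm thick, their top 12 mm above the desk; the lining lies 3 mm above the desk. Origin at the centre of its underside, on the desk.
- glue_stand: Fixed round cork stand like a deep coaster, 92 mm across; its rim is 5 mm thick and 12 mm high round a flat well 82 mm across whose floor lies 3 mm above the desk. Origin at the centre of its underside, on the desk.
- wax_tin: Bystander: round flat tin with a dark green lid, 63 mm across and 21 mm tall, loose on the desk. Origin at the centre of its underside.
- sanding_block: Bystander: brown cork sanding block, 35 mm (x) by 55 mm (y) and 22 mm tall, loose on the desk. Origin at the centre of its underside.
Things that resemble listed ones, but are neither listed nor needed, are in the scene too. Leave any purple look-alike of the part that bears spool_1_center alone.

How it is judged:
By the outcome, as a careful person would: the job done as asked, in the order asked, and still so for the second after the job is handed in, with the robot touching nothing.
It also fails if it takes over 128 s, if anything falls off the work surface, if the arm or the gripper's body presses on something with over 40 N, if the wrist force passes 120 N, or if a joint passes its speed limit or range.

## Working session

There is one attempt and no reset: what is moved stays moved. The work goes in short steps, Python scripts to look and compute and a shell command to move; the robot and the scene stay as the last step left them, time stands still between calls to the robot, and variables do not carry over. Pictures are saved under pics/ and viewed, at most 14 in all, crops included, and the job is handed in when it is done.

```bash
mkdir -p pics; ls; python3 - <<'E'
from workcell import read_state, vision
import cv2,numpy as np
s=read_state();print(s)
for n in("scene","side"):
    c=vision.read_camera(n);cv2.imwrite(f"pics/{n}0.png",c["color"][:,:,::-1]);np.savez(f"{n}0.npz",**c);print({k:v for k,v in c.items() if k!="color"})
E
```

```text
pics
{'time': 0.0, 'joint_positions': array([-1.16450266,  0.50835106, -0.23750811,  1.50113125,  0.12565565,
        1.14890747, -0.15478648]), 'joint_velocities': array([-0.00033081, -0.00133788, -0.00151741,  0.00022375, -0.00149972,
       -0.00089069, -0.0005586 ]), 'tau': array([ 8.25671596e-04, -6.20601940e+01, -2.18662754e+00, -2.49670476e+01,
        1.27064457e-02,  1.14497365e-02, -8.32294660e-06]), 'position': array([0.18518668, 0.59673263, 0.40382114]), 'ee_rot': array([-1.35220508e-04,  1.49831488e-01,  9.88711132e-01, -8.96997574e-04]), 'force': array([ 0.07418908,  0.57993314, -0.47644887]), 'wrist_torque': array([ 0.01953036, -0.0409725 , -0.02483987]), 'grasp_force': 0.0, 'grip_width': 0.9985671827132331}
{'mtx': array([[465.54839747,   0.        , 274.93179892],
       [  0.        , 465.54839747, 212.43337525],
       [  0.        ,   0.        ,   1.        ]]), 'pose': array([[ 0.67199683,  0.42869592, -0.60385434, -0.11349183],
       [-0.74021263,  0.36407338, -0.56527501, -0.58843744],
       [-0.0224838 ,  0.82684362,  0.56198229,  0.64295537],
       [ 0.        ,  0.        ,  0.        ,  1.        ]])}
{'mtx': array([[451.49781871,   0.        , 279.51085402],
       [  0.        , 451.49781871, 209.01277582],
       [  0.        ,   0.        ,   1.        ]]), 'pose': array([[ 0.94496795,  0.13088381, -0.29984162,  0.13785955],
       [-0.32668468,  0.32795261, -0.88641086, -1.12937297],
       [-0.01768299,  0.93558352,  0.35266244,  0.520953  ],
       [ 0.        ,  0.        ,  0.        ,  1.        ]])}
```

View pics/scene0.png

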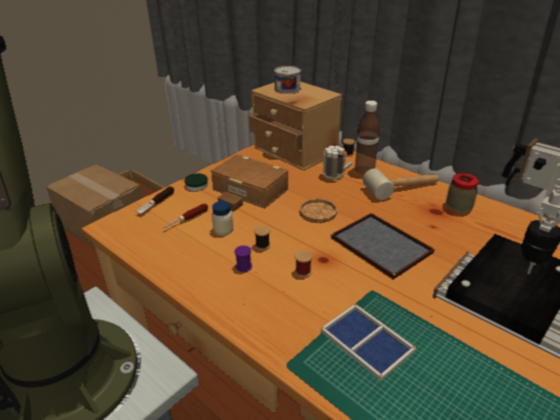

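View pics/side0.png

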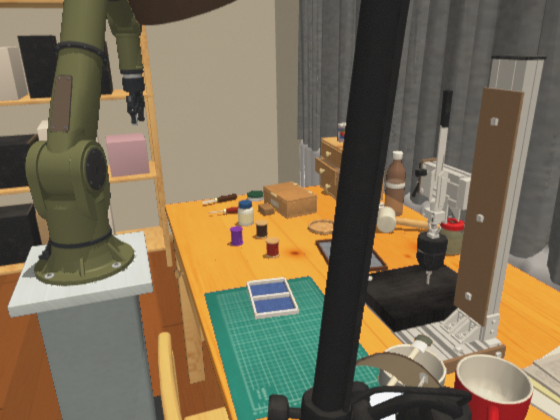

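The scene shot shows the knife at (156,200), beveller (186,217), glue pot (222,219), brown spool (262,238), purple decoy (243,259), red spool (303,264), stand (318,210), tray (382,244) and box (368,340). The side view agrees with this layout.

```bash
cat > h.py <<'E'
import cv2,numpy as np
from workcell import read_state, vision
def ray(c,u,v,z):
    K=c["mtx"];P=c["pose"]
    d=P[:3,:3]@np.array([(u-K[0,2])/K[0,0],-(v-K[1,2])/K[1,1],-1]);o=P[:3,3]
    return (o+d*(z-o[2])/d[2])[:2]
def proj(c,p):
    P=c["pose"];q=P[:3,:3].T@(np.array(p)-P[:3,3]);K=c["mtx"]
    return K[0,2]+K[0,0]*q[0]/-q[2],K[1,2]-K[1,1]*q[1]/-q[2]
def grab(n,f):
    c=vision.read_camera(n);cv2.imwrite(f"pics/{f}.png",c["color"][:,:,::-1]);np.savez(f+".npz",**c);return c
E
python3 - <<'E'
from h import *
c=np.load("scene0.npz")
for n,u,v,z in [("knifebladeend",138,214,.011),("knifehandleend",174,189,.011),("bevshank",164,229,.01),("bevhandle",207,207,.01),("pot",222,219,.035),("brown",262,238,.022),("purple",243,259,.022),("red",303,264,.022),("stand",318,210,.012),("wax",196,182,.02),("block",229,202,.02),("trayL",333,239,.011),("trayT",373,216,.011),("trayR",432,246,.011),("trayB",391,272,.011),("boxL",322,332,.012),("boxT",362,306,.012),("boxR",414,344,.012),("boxB",379,375,.012)]:
    print(n,np.round(ray(c,u,v,z)*1000))
img=c["color"][:,:,::-1]
cv2.imwrite("pics/crop.png",cv2.resize(img[160:290,120:320],None,fx=4,fy=4,interpolation=cv2.INTER_CUBIC))
w=grab("wrist","w0");print(w["pose"],w["mtx"])
E
```

```text
knifebladeend [345. 297.]
knifehandleend [475. 324.]
bevshank [349. 199.]
bevhandle [475. 193.]
pot [442.  97.]
brown [461.  -9.]
purple [384. -29.]
red [ 452. -133.]
stand [640. -26.]
wax [527. 295.]
block [516. 156.]
trayL [ 571. -121.]
trayT [ 705. -140.]
trayR [ 690. -298.]
trayB [ 559. -275.]
boxL [ 343. -266.]
boxT [ 441. -284.]
boxR [ 424. -399.]
boxB [ 332. -387.]
[[ 0.29616648 -0.91544781 -0.2724715   0.11495541]
 [ 0.95513343  0.28315571  0.08685029  0.61775242]
 [-0.00235505 -0.28596879  0.95823604  0.37318975]
 [ 0.          0.          0.          1.        ]] [[308.10717269   0.         284.39318404]
 [  0.         308.10717269 206.89117921]
 [  0.           0.           1.        ]]
```

View pics/crop.png

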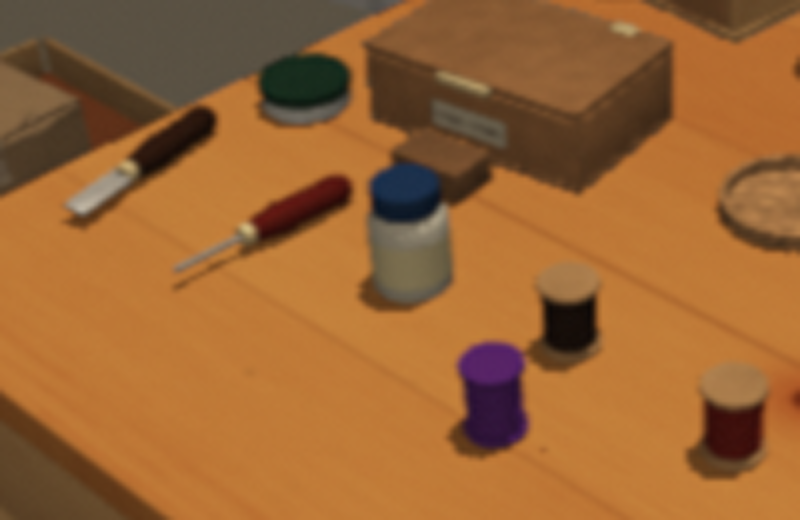

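View pics/w0.png

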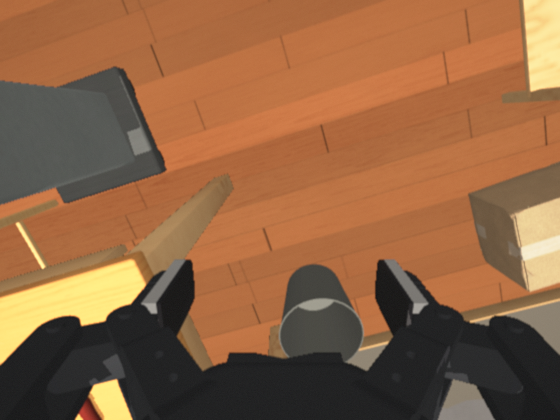

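The crop shows the tools and spools clear of each other, and the wrist camera only sees the floor. Next I move above the tools.

```bash
python3 -m handwheel '85 16 -23 0 0 0 2;85 16 -23 0 0 0 2;85 16 -23 0 0 0 2;85 16 -23 0 0 0 2;85 16 -23 0 0 0 2;85 16 -23 0 0 0 2;85 16 -23 0 0 0 2;85 16 -23 0 0 0 2;85 16 -23 0 0 0 2;85 16 -23 0 0 0 2;85 16 -23 0 0 0 2;85 16 -23 0 0 0 2;85 16 -23 0 0 0 2;85 16 -23 0 0 0 2;85 16 -23 0 0 0 0;85 0 0 0 0 0 0;85 0 0 0 0 0 0' && python3 - <<'E'
from h import *
w=grab("wrist","w1")
E
```

```text
time: 1.85
position: [0.4254, 0.2515, 0.4045]
ee_rot: [-0.0, -0.093, 0.996, -0.0]
force: [0.6, -0.2, 0.0]
grip_width: 0.996
grasp_force: 0.0
```

View pics/w1.png

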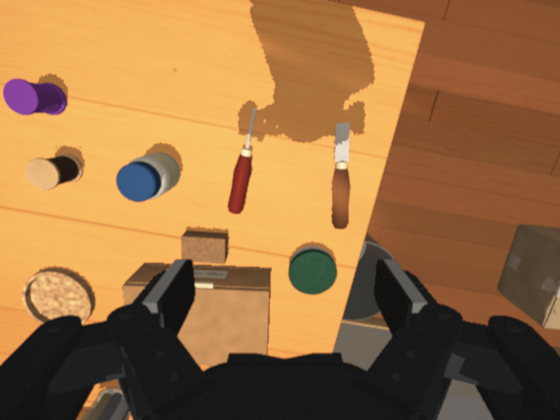

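The wrist view shows the knife from (343,123) to (342,228), and the beveller from (253,108) to (236,212). The pot lid is at (140,180), the brown spool top at (43,172), and the stand at (58,298).

```bash
python3 - <<'E'
from h import *
c=np.load("w1.npz")
hsv=cv2.cvtColor(c["color"],cv2.COLOR_RGB2HSV);V=hsv[...,2];H=hsv[...,0]
for n,(x0,y0,x1,y1),ends,z in [("knife",(325,170,358,235),((343,123),(342,228)),.011),("bev",(225,155,256,218),((253,108),(236,212)),.0105)]:
    m=np.zeros(V.shape,np.uint8);m[y0:y1,x0:x1]=(V[y0:y1,x0:x1]<150)
    k,l,st,ce=cv2.connectedComponentsWithStats(m);i=1+np.argmax(st[1:,4]);ys,xs=np.where(l==i)
    P=np.array([ray(c,a,b,z) for a,b in zip(xs,ys)])*1000
    mu=P.mean(0);d=np.linalg.svd(P-mu,full_matrices=False)[2][0];t=(P-mu)@d
    e=[ray(c,*q,z)*1000 for q in ends]
    print(n,st[i],mu,np.ptp(t),"ang",np.degrees(np.arctan2(d[1],d[0])),"ends",e,np.linalg.norm(e[1]-e[0]),np.degrees(np.arctan2(*(e[1]-e[0])[::-1])))
for n,u,v,z in [("potlid",138,181,.07),("brown",42,173,.044),("wax",312,271,.021)]: print(n,ray(c,u,v,z)*1000)
E
```

```text
knife [332 204  16  25 300] [459.94863695 326.62123925] 33.685364649456425 ang 28.3786567563885 ends [array([349.14300068, 304.27946139]), array([472.97535946, 333.35131351])] 127.19915748895694 13.211943462399256
bev [228 155  24  58 704] [441.88854992 199.36877435] 71.22021722022723 ang -2.8303052017512282 ends [array([352.04023999, 201.17575264]), array([476.94512267, 199.70029209])] 124.91359694451904 -0.6767848358510281
potlid [442.57026169 104.58629405]
brown [460.60300519  -9.358658  ]
wax [533.48825471 307.02866357]
```

```bash
python3 -m handwheel '85 2 15 -20 0 0 1;85 2 15 -30 0 0 1.5;85 2 14 -30 0 0 0;85 2 14 -30 0 0 0;85 2 14 -30 0 0 0;85 0 0 0 0 0 0;85 0 0 0 0 0 0' && python3 - <<'E'
from h import *
w=grab("wrist","w2")
E
```

```text
time: 2.6
position: [0.4344, 0.3247, 0.2645]
ee_rot: [-0.001, -0.117, 0.993, -0.0]
force: [0.9, -0.1, 0.4]
grip_width: 0.994
grasp_force: 0.0
```

View pics/w2.png

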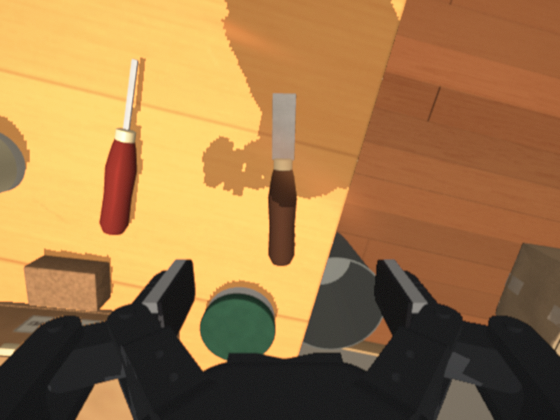

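The knife runs from (284,94) to (281,266), with its handle starting at about y=165. The beveller runs from (135,60) to (115,234).

```bash
python3 - <<'E'
from h import *
c=np.load("w2.npz")
for z,ends in ((.011,((284,94),(281,266))),(.0105,((135,60),(115,234)))):
    e=[ray(c,*q,z)*1000 for q in ends];d=(e[1]-e[0])/np.linalg.norm(e[1]-e[0])
    print(e,np.linalg.norm(e[1]-e[0]),np.degrees(np.arctan2(*d[::-1])),"handle mid",e[1]-38*d)
print(proj(c,(.4344,.3247,.011)))
E
```

```text
[array([349.20661016, 303.59601268]), array([475.71855347, 331.21398408])] 129.49140568142195 12.314658327917595 handle mid [438.59289389 323.10933105]
[array([351.42626363, 202.57872433]), array([479.15967879, 199.52506707])] 127.76991105238749 -1.369479966207422 handle mid [441.17053302 200.43325409]
(np.float64(285.07893208029947), np.float64(216.48225007157828))
```

```bash
python3 -m handwheel '60 1 0 -20 0 0 -1;60 1 -1 -25 0 0 0;60 1 0 -25 0 0 0;60 0 0 -14 0 0 0;60 0 0 -3 0 0 0;60 0 0 0 0 0 0;0 0 0 0 0 0 0;0 0 0 0 0 0 0;0 0 0 0 0 0 0;0 0 0 0 0 0 0;0 0 0 0 0 0 0;0 0 0 0 0 0 0' 40; python3 -c "
from h import *;print(read_state()['position'])"
```

```text
time: 3.85
position: [0.4385, 0.3231, 0.1788]
ee_rot: [0.001, -0.107, 0.994, 0.0]
force: [0.6, -0.6, 6.8]
grip_width: 0.235
grasp_force: 39.0
[0.43848425 0.32306526 0.17880876]
```

```bash
python3 -m handwheel '0 0 0 15 0 0 0;0 0 0 30 0 0 0;0 0 0 40 0 0 0;0 0 -10 40 0 0 0;0 5 -20 10 0 0 4;0 10 -30 10 0 0 5;0 10 -30 10 0 0 5;0 10 -30 0 0 0 5;0 10 -30 0 0 0 5;0 10 -30 0 0 0 5;0 10 -30 0 0 0 5;0 10 -30 0 0 0 5;0 10 -30 0 0 0 5;0 10 -30 0 0 0 5;0 10 -30 0 0 0 5;0 10 -30 0 0 0 5;0 10 -30 0 0 0 5;0 10 -30 0 0 0 5;0 10 -30 0 0 0 4;0 10 -20 0 0 0 4'; python3 -m handwheel '0 10 -20 0 0 0 2;0 0 0 0 0 0 0;0 0 0 0 0 0 0;0 0 0 0 0 0 0' && python3 - <<'E'
from h import *
w=grab("wrist","w3")
E
```

```text
time: 5.85
position: [0.5931, -0.1496, 0.333]
ee_rot: [-0.001, -0.703, 0.712, -0.001]
force: [-0.2, 0.9, -1.6]
grip_width: 0.232
grasp_force: 39.6
time: 6.25
position: [0.6029, -0.166, 0.3329]
ee_rot: [-0.0, 0.715, -0.699, -0.0]
force: [0.1, -0.1, -0.1]
grip_width: 0.234
grasp_force: 39.6
```

View pics/w3.png

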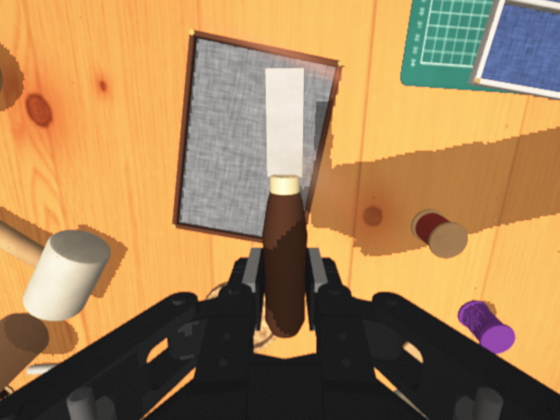

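The tray's outer corners are at (192,31), (340,64) and (175,227). The knife is held straight between the pads.

```bash
python3 - <<'E'
from h import *
c=np.load("w3.npz")
a,b,d=[ray(c,*q,.011)*1000 for q in ((191,31),(341,64),(174,227))]
A=lambda v:np.degrees(np.arctan2(v[1],v[0]))
print(a,b,d,np.linalg.norm(b-a),np.linalg.norm(d-a),A(b-a),A(d-a),"centre",(b+d)/2)
K=[ray(c,*q,.18)*1000 for q in((285,68),(285,335))];print(K,A(K[1]-K[0]))
s=read_state();print(s["position"],s["ee_rot"])
E
```

```text
[ 683.98446752 -305.40788636] [ 555.67585771 -282.86078286] [ 712.2277938  -128.95385256] 130.27459932418716 178.700060220703 170.03342272769896 80.90634153171082 centre [ 633.95182575 -205.90731771]
[array([ 603.94018368, -255.74805982]), array([ 601.20792415, -139.79278566])] 91.34981334458936
[ 0.60296033 -0.1657012   0.33314286] [ 6.40683678e-05  7.15392494e-01 -6.98722803e-01  1.41342313e-04]
```

```bash
python3 -m handwheel '0 15 -5 0 0 0 -4;0 15 -5 -10 0 0 -4;0 14 -5 -30 0 0 -2.9;0 14 -4.6 -30 0 0 0;0 0 0 -30 0 0 0;0 0 0 -25 0 0 0;0 0 0 -15 0 0 0;0 0 0 -5 0 0 0;0 0 0 0 0 0 0;0 0 0 -2 0 0 0;0 0 0 -2 0 0 0;0 0 0 0 0 0 0'
```

```text
time: 7.5
position: [0.6613, -0.1868, 0.1843]
ee_rot: [0.0, -0.645, 0.764, -0.0]
force: [-0.4, -0.2, -0.7]
grip_width: 0.233
grasp_force: 39.6
```

```bash
python3 -m handwheel '0 0 0 -1 0 0 0;0 0 0 -1 0 0 0;0 0 0 0 0 0 0;0 0 0 0 0 0 0'
```

```text
time: 7.9
position: [0.6613, -0.1868, 0.182]
ee_rot: [0.0, -0.645, 0.764, -0.0]
force: [-0.2, 0.3, 3.6]
grip_width: 0.23
grasp_force: 39.9
```

```bash
python3 -m handwheel '25 0 0 0 0 0 0;30 0 0 0 0 0 0;36 0 0 0 0 0 0;36 0 0 0 0 0 0;36 0 0 10 0 0 0;36 0 0 30 0 0 0;60 0 0 40 0 0 0;60 -5 10 40 0 0 -4;60 -15 25 10 0 0 -5;60 -15 25 0 0 0 -5;60 -15 25 0 0 0 -5;60 -15 25 0 0 0 -5;60 -15 25 0 0 0 -5;60 -15 25 0 0 0 -5;60 -15 25 0 0 0 -5;60 -15 25 0 0 0 -5;60 -15 25 0 0 0 -5;60 -15 25 0 0 0 -5;60 -15 25 0 0 0 -5;60 -15 25 0 0 0 -5' && python3 -m handwheel '60 -15 26 0 0 0 -6;60 -15 26 0 0 0 -6;60 -5 25 -20 0 0 -5.8;60 0 0 -10 0 0 0;60 0 0 0 0 0 0;60 0 0 0 0 0 0' && python3 - <<'E'
from h import *
w=grab("wrist","w4")
grab("scene","s4")
E
```

```text
time: 9.9
position: [0.4754, 0.1245, 0.3125]
ee_rot: [0.001, -0.141, 0.99, 0.0]
force: [1.0, 0.2, -0.4]
grip_width: 0.705
grasp_force: 0.0
time: 10.5
position: [0.4415, 0.1997, 0.282]
ee_rot: [-0.0, 0.012, 1.0, -0.0]
force: [-0.4, 0.3, 0.3]
grip_width: 0.699
grasp_force: 0.0
```

View pics/w4.png

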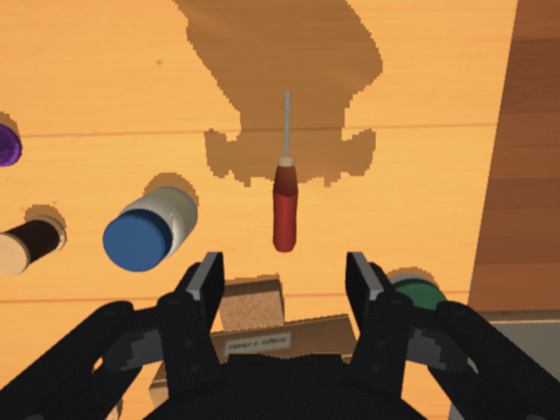

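The beveller lies straight at column 286, rows 92–252, centred between the fingers.

```bash
python3 -m handwheel '60 0 0 -25 0 0 0;60 0 0 -30 0 0 0;60 0 0 -30 0 0 0;60 0 0 -15 0 0 0;60 0 0 -4 0 0 0;60 0 0 0 0 0 0;0 0 0 0 0 0 0;0 0 0 0 0 0 0;0 0 0 0 0 0 0;0 0 0 0 0 0 0;0 0 0 0 0 0 0' 40; python3 - <<'E'
from h import *
c=np.load("w4.npz")
print([ray(c,*q,.01)*1000 for q in((288,92),(285,252))])
E
```

```text
time: 11.7
position: [0.4415, 0.2004, 0.1787]
ee_rot: [0.001, 0.013, 1.0, 0.0]
force: [-0.2, -0.2, 6.1]
grip_width: 0.223
grasp_force: 39.3
[array([351.80918869, 203.64272693]), array([480.09028194, 198.36762016])]
```

```bash
python3 -m handwheel '0 0 0 15 0 0 0;0 0 0 30 0 0 0;0 0 0 40 0 0 0;0 5 -5 40 0 0 2;0 9 -20 10 0 0 5;0 10 -22 0 0 0 5;0 10 -22 0 0 0 5;0 10 -22 0 0 0 5;0 10 -22 0 0 0 5;0 10 -22 0 0 0 5;0 10 -22 0 0 0 5;0 10 -22 0 0 0 5;0 10 -22 0 0 0 5;0 10 -22 0 0 0 5;0 10 -22 0 0 0 5;0 10 -22 0 0 0 5;0 10 -22 0 0 0 5;0 10 -22 0 0 0 5;0 10 -22 0 0 0 5;0 10 -22 0 0 0 5' && python3 -m handwheel '0 8 -22 0 0 0 0;0 0 0 0 0 0 0;0 0 0 0 0 0 0' && python3 - <<'E'
from h import *
w=grab("wrist","w5")
E
```

```text
time: 13.7
position: [0.6053, -0.1558, 0.313]
ee_rot: [-0.0, -0.648, 0.762, -0.0]
force: [0.1, 0.5, -1.2]
grip_width: 0.224
grasp_force: 39.5
time: 14.0
position: [0.6129, -0.177, 0.3126]
ee_rot: [-0.0, -0.646, 0.763, 0.0]
force: [-0.4, 1.3, -0.1]
grip_width: 0.225
grasp_force: 39.5
```

View pics/w5.png

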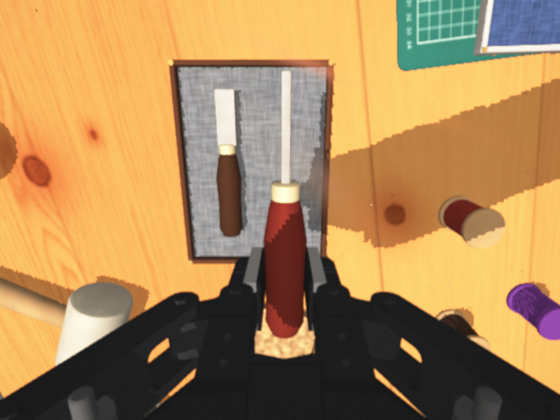

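The knife lies flat in the left half of the tray, columns 215–242. The beveller is aligned over the right half.

```bash
python3 -m handwheel '0 0 0 -25 0 0 0;0 0 0 -35 0 0 0;0 0 0 -35 0 0 0;0 0 0 -20 0 0 0;0 0 0 -10 0 0 0;0 0 0 -2 0 0 0;0 0 0 -1 0 0 0;0 0 0 -1 0 0 0;0 0 0 -1 0 0 0;0 0 0 0 0 0 0;0 0 0 0 0 0 0'
```

```text
time: 15.15
position: [0.6133, -0.1768, 0.1831]
ee_rot: [0.0, -0.646, 0.763, -0.0]
force: [-0.2, 0.1, -0.3]
grip_width: 0.219
grasp_force: 39.5
```

```bash
python3 -m handwheel '0 0 0 -1.5 0 0 0;0 0 0 0 0 0 0;25 0 0 0 0 0 0;30 0 0 0 0 0 0;34 0 0 0 0 0 0;34 0 0 0 0 0 0;34 0 0 10 0 0 0;34 0 0 30 0 0 0;60 0 0 40 0 0 0;60 0 0 40 0 0 0;60 -15 14 0 0 0 0;60 -20 22 0 0 0 0;60 -20 22 0 0 0 0;60 -20 22 0 0 0 0;60 -20 22 0 0 0 0;60 -20 22 0 0 0 0;60 -20 22 0 0 0 0;60 -18 22 0 0 0 0;60 0 0 0 0 0 0;60 0 0 0 0 0 0' && python3 - <<'E'
from h import *
w=grab("wrist","w6");grab("scene","s6")
E
```

```text
time: 17.15
position: [0.4603, -0.0084, 0.3019]
ee_rot: [0.0, -0.647, 0.762, -0.001]
force: [0.4, -0.4, -0.1]
grip_width: 0.7
grasp_force: 0.0
```

View pics/w6.png

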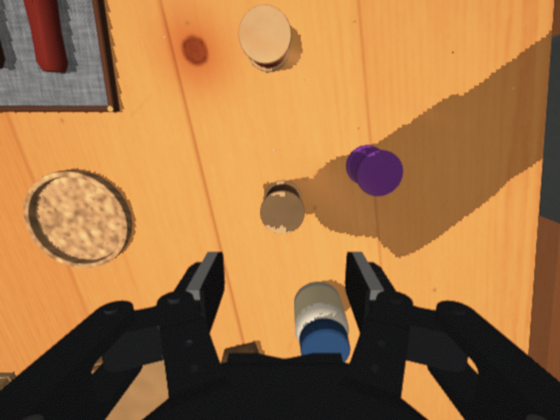

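The brown spool's top is at (282,207), the red's at (265,36) and the purple's at (375,170). The stand's rim centre is at about (79,217), and the pot lid at (325,340).

```bash
python3 - <<'E'
from h import *
c=np.load("w6.npz")
for n,u,v,z in [("brown",282,207,.044),("red",265,35.5,.044),("purple",375,170,.044),("stand",79,217.5,.012),("potlid",325,341,.07)]: print(n,ray(c,u,v,z)*1000)
for n,q in (("red",(239,36)),("red",(291,36)),("bt",(260,207)),("bt",(304,207))):print(n,ray(c,*q,.044)*1000)
c=np.load("w5.npz")
print("red w5",ray(c,483,226,.044)*1000)
E
```

```text
brown [460.8590947  -14.40972316]
red [ 452.48648505 -132.77778908]
purple [387.98128583 -31.49395744]
stand [642.12429192 -24.68509396]
potlid [444.16891587  91.31795675]
red [ 469.49268273 -135.28320938]
red [ 435.59045259 -129.69099214]
bt [477.56614903 -17.15300451]
bt [444.15555564 -11.66701901]
red w5 [ 453.64656793 -136.32939317]
```

```bash
python3 -m handwheel '52 0 -3 0 0 0 0;52 0 0 -20 0 0 0;52 0 0 -30 0 0 0;52 0 0 -30 0 0 0;52 0 0 -25 0 0 0;52 0 0 -14 0 0 0;52 0 0 -5 0 0 0;52 0 0 0 0 0 0;30 0 0 0 0 0 0;30 0 0 0 0 0 0;20 0 0 0 0 0 0;20 0 0 0 0 0 0;20 0 0 0 0 0 0;20 0 0 0 0 0 0' 35 && python3 -m handwheel '20 0 0 5 0 0 0;20 0 0 15 0 0 0;20 0 0 25 0 0 0;20 0 0 30 0 0 0;20 0 0 30 0 0 0;20 0 0 20 0 0 0;20 0 0 0 0 0 0' && python3 - <<'E'
from h import *
w=grab("wrist","w7")
E
```

```text
time: 18.65
position: [0.4605, -0.0118, 0.1779]
ee_rot: [0.0, -0.646, 0.763, -0.001]
force: [-1.3, -1.5, 6.8]
grip_width: 0.401
grasp_force: 35.4
time: 19.35
position: [0.4607, -0.0114, 0.3047]
ee_rot: [0.002, -0.646, 0.763, -0.002]
force: [0.1, 0.5, -0.2]
grip_width: 0.397
grasp_force: 34.9
```

View pics/w7.png

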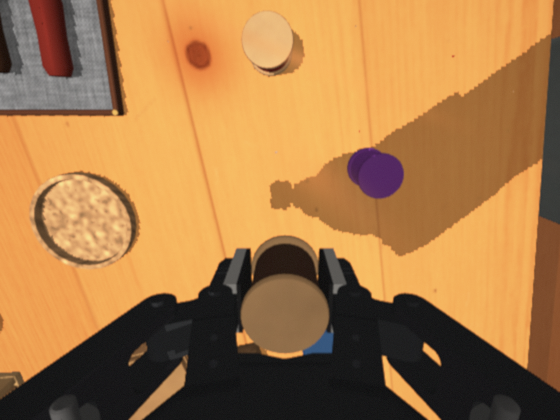

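The brown spool is held upright, its top at (285,312). Next, over to the box.

```bash
python3 -m handwheel '20 -4 -15 0 0 0 0;20 -5 -22 0 0 0 0;20 -5 -22 0 0 0 0;20 -5 -22 0 0 0 0;20 -5 -22 0 0 0 0;20 -5 -22 0 0 0 0;20 -5 -22 0 0 0 0;20 -5 -22 0 0 0 0;20 -5 -22 0 0 0 0;20 -5 -22 0 0 0 0;20 -5 -22 0 0 0 0;20 -4 -20 0 0 0 0;20 0 0 0 0 0 0;20 0 0 0 0 0 0' && python3 - <<'E'
from h import *
w=grab("wrist","w8")
E
```

```text
time: 20.8
position: [0.4018, -0.2666, 0.3012]
ee_rot: [0.0, -0.646, 0.763, 0.001]
force: [0.3, 0.7, -0.7]
grip_width: 0.399
grasp_force: 34.8
```

View pics/w8.png

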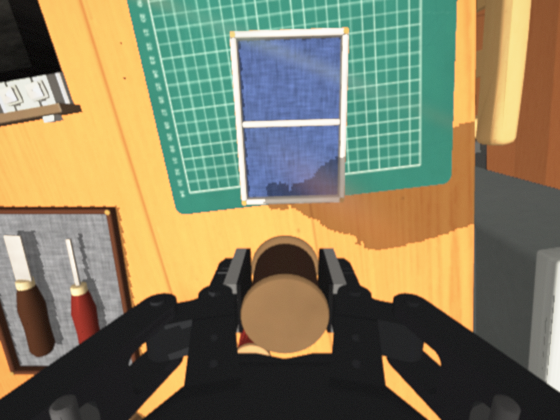

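Both tools lie flat in the tray. The box's outer corners are at (231,33), (349,29), (345,202) and (243,204), with the rail at about row 123.

```bash
python3 - <<'E'
from h import *
c=np.load("w8.npz")
P=np.array([ray(c,*q,.012)*1000 for q in((231,32),(349,28.5),(345,202.5),(243,205))])
A=lambda v:np.degrees(np.arctan2(v[1],v[0]))
C=P.mean(0);u=(P[2]+P[3]-P[0]-P[1]);v=(P[0]+P[3]-P[1]-P[2]);print(P,C,np.linalg.norm(u)/2,np.linalg.norm(v)/2,A(u),A(v))
un=u/np.linalg.norm(u)
t=read_state()["position"]*1000
for s in(33,-33):print(C+s*un,C+s*un-t[:2])
print(A(np.array([1,0])),t)
c=np.load("w7.npz");print("red",ray(c,268,41,.044)*1000)
E
```

```text
[[ 418.30886291 -403.77454778]
 [ 330.98628779 -391.59010828]
 [ 348.63496045 -257.73194604]
 [ 436.7729937  -270.17502972]] [ 383.67577621 -330.81790795] 134.94234447259652 88.5902646779247 82.31028640289168 -7.989798435363427
[ 388.09144914 -298.11466908] [-13.9712822  -32.11708931]
[ 379.26010329 -363.52114683] [-22.80262805 -97.52356706]
0.0 [ 402.06273134 -265.99757977  301.5182965 ]
red [ 452.20117625 -132.67575771]
```

```bash
python3 -m handwheel '20 -4 -15 0 0 0 0.5;20 -4 -20 0 0 0 0.5;20 -5 -20 0 0 0 0.5;20 -5 -22 0 0 0 0;20 -5 -20 0 0 0 0;20 0 0 -25 0 0 0;20 0 0 -30 0 0 0;20 0 0 -30 0 0 0;20 0 0 -18 0 0 0;20 0 0 -10 0 0 0;20 0 0 -3 0 0 0;20 0 0 -1 0 0 0;20 0 0 -1 0 0 0;20 0 0 0 0 0 0;20 0 0 0 0 0 0'
```

```text
time: 22.35
position: [0.3793, -0.3638, 0.1848]
ee_rot: [-0.0, -0.656, 0.754, -0.0]
force: [-0.8, 0.3, -0.2]
grip_width: 0.395
grasp_force: 34.9
```

```bash
python3 -m handwheel '20 0 0 -1.5 0 0 0;20 0 0 -1 0 0 0;20 0 0 -1 0 0 0;20 0 0 0 0 0 0;20 0 0 0 0 0 0'
```

```text
time: 22.85
position: [0.3792, -0.3637, 0.181]
ee_rot: [-0.0, -0.656, 0.754, -0.0]
force: [-2.0, -0.0, 5.7]
grip_width: 0.391
grasp_force: 35.3
```

```bash
python3 -m handwheel '38 0 0 0 0 0 0;41 0 0 0 0 0 0;43 0 0 0 0 0 0;43 0 0 0 0 0 0;43 0 0 5 0 0 0;43 0 0 15 0 0 0;43 0 0 30 0 0 0;55 0 0 40 0 0 0;55 0 0 30 0 0 0;55 6 20 0 0 0 0;55 8 25 0 0 0 0;55 8 25 0 0 0 0;55 8 25 0 0 0 0;55 8 25 0 0 0 0;55 8 25 0 0 0 0;55 8 25 0 0 0 0;55 9 25 0 0 0 0;55 9 20 0 0 0 0;55 0 0 0 0 0 0' && python3 - <<'E'
from h import *
w=grab("wrist","w9")
g=w["color"];h=cv2.cvtColor(g,cv2.COLOR_RGB2HSV)
cv2.imwrite("pics/w9c.png",g[:,:,::-1])
E
```

```text
time: 24.75
position: [0.4522, -0.1456, 0.3017]
ee_rot: [0.001, -0.658, 0.753, -0.0]
force: [0.4, -0.4, -0.2]
grip_width: 0.644
grasp_force: 0.0
```

View pics/w9.png

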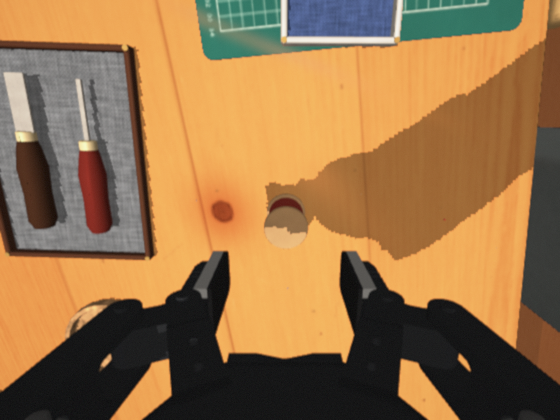

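The red spool's top is at (286,227), slightly behind the TCP line.

```bash
python3 - <<'E'
from h import *
c=np.load("w9.npz");print(ray(c,286,227,.044)*1000,read_state()["position"])
E
```

```text
[ 452.2586808  -134.62777365] [ 0.45161083 -0.14725456  0.30125704]
```

```bash
python3 -m handwheel '52 0.5 12.5 0 0 0 0;52 0 0 -20 0 0 0;52 0 0 -30 0 0 0;52 0 0 -30 0 0 0;52 0 0 -25 0 0 0;52 0 0 -14 0 0 0;52 0 0 -5 0 0 0;52 0 0 0 0 0 0;30 0 0 0 0 0 0;30 0 0 0 0 0 0;20 0 0 0 0 0 0;20 0 0 0 0 0 0;20 0 0 0 0 0 0;20 0 0 0 0 0 0' 35 && python3 -m handwheel '20 0 0 5 0 0 0;20 0 0 15 0 0 0;20 0 0 25 0 0 0;20 0 0 30 0 0 0;20 0 0 30 0 0 0;20 0 0 15 0 0 0;20 -5 -15 0 0 0 0;20 -9 -22 0 0 0 0;20 -9 -22 0 0 0 0;20 -9 -22 0 0 0 0;20 -9 -22 0 0 0 0;20 -9 -22 0 0 0 0;20 -9 -22 0 0 0 0;20 -5 -16 0 0 0 0;20 0 0 0 0 0 0;20 0 0 0 0 0 0'
```

```text
time: 26.2
position: [0.4519, -0.1362, 0.1775]
ee_rot: [0.0, -0.656, 0.754, -0.001]
force: [-2.0, 0.5, 7.4]
grip_width: 0.397
grasp_force: 35.3
time: 27.8
position: [0.3876, -0.2989, 0.2969]
ee_rot: [0.0, -0.656, 0.755, 0.0]
force: [0.0, 0.2, -0.3]
grip_width: 0.399
grasp_force: 34.9
```

Lower to 0.1805 and check the contact.

```bash
python3 -m handwheel '20 0.5 1 -20 0 0 0;20 0 0 -30 0 0 0;20 0 0 -30 0 0 0;20 0 0 -20 0 0 0;20 0 0 -9 0 0 0;20 0 0 -3 0 0 0;20 0 0 -1 0 0 0;20 0 0 -1 0 0 0;20 0 0 -1 0 0 0;20 0 0 -1 0 0 0;20 0 0 0 0 0 0;20 0 0 0 0 0 0'
```

```text
time: 29.0
position: [0.3882, -0.2982, 0.1808]
ee_rot: [0.0, -0.656, 0.754, -0.0]
force: [0.6, -0.5, -0.6]
grip_width: 0.401
grasp_force: 34.9
```

```bash
python3 -m handwheel '20 0 0 -1 0 0 0;20 0 0 0 0 0 0;38 0 0 0 0 0 0;41 0 0 0 0 0 0;43 0 0 0 0 0 0;43 0 0 0 0 0 0;43 0 0 5 0 0 0;43 0 0 15 0 0 0;43 0 0 30 0 0 0;70 0 0 40 0 0 0;70 0 0 30 0 0 0;70 0 20 0 0 0 0;70 3 25 0 0 0 0;70 3 25 0 0 0 0;70 4 25 0 0 0 0;70 4 25 0 0 0 0;70 4 25 0 0 0 0;70 4 25 0 0 0 0;70 4 25 0 0 0 0;70 4 25 0 0 0 0' && python3 -m handwheel '70 4 25 0 0 0 0;70 4 25 0 0 0 0;70 4 25 0 0 0 0;70 4 25 0 0 0 0;70 4 25 0 0 0 0;70 5 25 0 0 0 0;70 4 25 0 0 0 0;70 0 0 0 0 0 0;70 0 0 0 0 0 0' && python3 - <<'E'
from h import *
w=grab("wrist","w10");s=grab("scene","s10")
c=s["color"][:,:,::-1]
a=w["color"][:,:,::-1][:400]
b=cv2.resize(c[290:390,300:440],(560,400),interpolation=cv2.INTER_CUBIC)
cv2.imwrite("pics/m10.png",cv2.resize(np.hstack([a,b]),(800,286)))
h=cv2.cvtColor(w["color"],cv2.COLOR_RGB2HSV)
m=cv2.inRange(h,(100,120,40),(125,255,255));k,l,st,ce=cv2.connectedComponentsWithStats(m)
i=1+np.argmax(st[1:,4]);print(st[i],ce[i],ray(w,*ce[i],.07)*1000,read_state()["position"])
E
```

```text
time: 31.0
position: [0.4182, -0.077, 0.3]
ee_rot: [0.0, -0.657, 0.754, -0.0]
force: [0.3, -0.3, -0.4]
grip_width: 0.815
grasp_force: 0.0
time: 31.9
position: [0.447, 0.0973, 0.2998]
ee_rot: [-0.0, -0.657, 0.754, -0.0]
force: [0.2, -0.3, -0.1]
grip_width: 0.816
grasp_force: 0.0
[ 260  200   54   56 2332] [286.05360206 228.38850772] [445.31772419  98.77611276] [0.44700061 0.09604644 0.2995658 ]
```

View pics/m10.png

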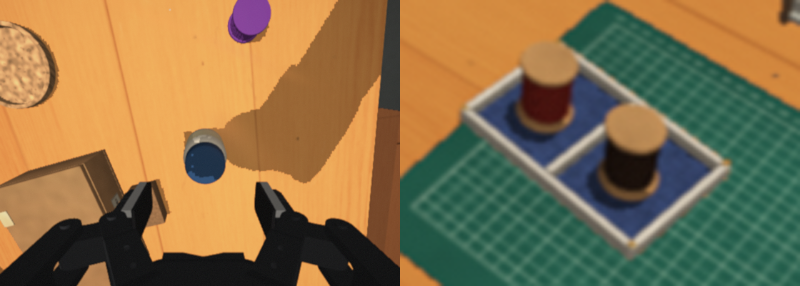

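Both spools stand upright in their own bays, and the pot lid is centred at (286,228) in the wrist image.

```bash
python3 -m handwheel '70 -2 3 0 0 0 0;70 0 0 -20 0 0 0;70 0 0 -30 0 0 0;70 0 0 -30 0 0 0;70 0 0 -20 0 0 0;70 0 0 -8 0 0 0;70 0 0 -2 0 0 0;70 0 0 0 0 0 0;50 0 0 0 0 0 0;50 0 0 0 0 0 0;35 0 0 0 0 0 0;35 0 0 0 0 0 0;35 0 0 0 0 0 0;35 0 0 0 0 0 0' 40 && python3 -m handwheel '35 0 0 5 0 0 0;35 0 0 15 0 0 0;35 0 0 25 0 0 0;35 0 0 30 0 0 0;35 0 0 25 0 0 0;35 0 0 10 0 0 0;35 10 -6 0 0 0 0;35 20 -12 0 0 0 0;35 20 -13 0 0 0 0;35 20 -13 0 0 0 0;35 20 -13 0 0 0 0;35 20 -13 0 0 0 0;35 15 -10 0 0 0 0;35 0 0 0 0 0 0;35 0 0 0 0 0 0' && python3 - <<'E'
from h import *
w=grab("wrist","w11");s=grab("scene","s11")
a=w["color"][:,:,::-1];b=cv2.resize(s["color"][150:270,250:410,::-1],(560,420),interpolation=cv2.INTER_CUBIC)
cv2.imwrite("pics/m11.png",cv2.resize(np.hstack([a,b]),(800,300)))
E
```

```text
time: 33.4
position: [0.4454, 0.0999, 0.1906]
ee_rot: [0.001, -0.656, 0.754, -0.001]
force: [0.1, -2.0, 8.1]
grip_width: 0.536
grasp_force: 40.0
time: 34.9
position: [0.5701, 0.0193, 0.2981]
ee_rot: [-0.001, -0.656, 0.755, 0.001]
force: [0.3, 0.1, -0.9]
grip_width: 0.533
grasp_force: 41.2
```

View pics/m11.png

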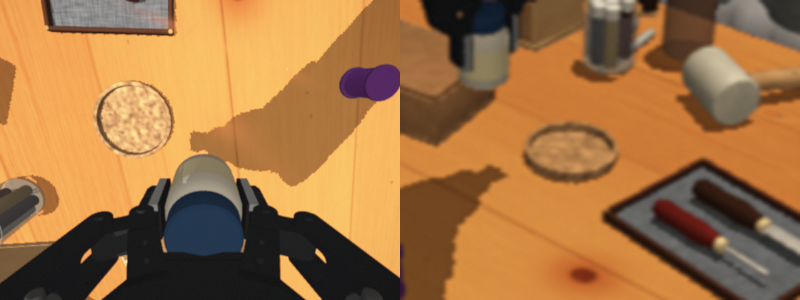

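The pot is held upright. The stand's rim centre is at about (187,166) in the wrist frame.

```bash
python3 - <<'E'
from h import *
c=np.load("w11.npz");print(ray(c,187,166,.008)*1000, read_state()["position"])
for q in((131.5,166),(242.5,166),(187,113),(187,219)):print(ray(c,*q,.008)*1000)
E
```

```text
[645.68762386 -23.89449954] [0.56957014 0.02024618 0.29893036]
[692.03482504 -30.40025781]
[599.30095072 -17.38320058]
[635.93822908 -65.75057045]
[656.44502762  22.2891523 ]
```

```bash
python3 -m handwheel '35 10 -6 0 0 0 0;35 20 -12 0 0 0 0;35 20 -12 0 0 0 0;35 16 -10 0 0 0 0;35 8 -4 0 0 0 0;35 0 0 0 0 0 0;35 0 0 -20 0 0 0;35 0 0 -30 0 0 0;35 0 0 -30 0 0 0;35 0 0 -15 0 0 0;35 0 0 -5 0 0 0;35 0 0 -2 0 0 0;35 0 0 -1 0 0 0;35 0 0 0 0 0 0;35 0 0 0 0 0 0' && python3 - <<'E'
from h import *
w=grab("side","d12");s=grab("scene","s12")
b=cv2.resize(s["color"][150:270,250:410,::-1],(560,420),interpolation=cv2.INTER_CUBIC)
a=cv2.resize(w["color"][180:270,260:380,::-1],(560,420),interpolation=cv2.INTER_CUBIC)
cv2.imwrite("pics/m12.png",cv2.resize(np.hstack([a,b]),(800,300)))
E
```

```text
time: 36.5
position: [0.6444, -0.0241, 0.1976]
ee_rot: [0.001, -0.656, 0.754, -0.0]
force: [1.0, -0.2, -0.5]
grip_width: 0.538
grasp_force: 41.2
```

View pics/m12.png

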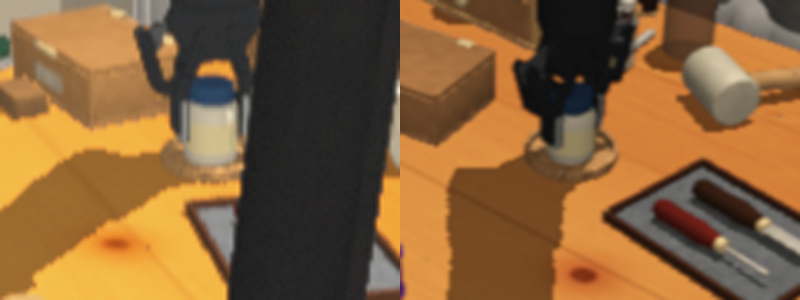

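In both views the pot sits centred just above the stand well. Lower it and release.

```bash
python3 -m handwheel '35 0 0 -1.5 0 0 0;35 0 0 -1.5 0 0 0;35 0 0 -1.2 0 0 0;35 0 0 0 0 0 0;35 0 0 0 0 0 0' && python3 -m handwheel '48 0 0 0 0 0 0;52 0 0 0 0 0 0;58 0 0 0 0 0 0;65 0 0 0 0 0 0;65 0 0 0 0 0 0;65 0 0 10 0 0 0;65 0 0 30 0 0 0;65 0 0 40 0 0 0;65 0 0 40 0 0 0;65 -20 20 20 0 0 0;65 -40 20 10 0 0 0;65 -40 20 0 0 0 0;65 -40 20 0 0 0 0;65 -40 20 0 0 0 0;65 0 0 0 0 0 0;65 0 0 0 0 0 0' && python3 - <<'E'
from h import *
s=grab("scene","s13");w=grab("wrist","w13")
a=s["color"][140:400,110:450,::-1]
b=w["color"][:,:,::-1]
cv2.imwrite("pics/m13.png",np.hstack([cv2.resize(a,(420,321)),cv2.resize(b,(380,321))]))
E
```

```text
time: 37.1
position: [0.6442, -0.0241, 0.1937]
ee_rot: [0.0, -0.656, 0.754, -0.0]
force: [-4.0, -2.0, 9.9]
grip_width: 0.531
grasp_force: 42.2
time: 38.7
position: [0.4637, 0.0763, 0.3434]
ee_rot: [0.0, -0.657, 0.754, -0.001]
force: [0.9, -0.9, -0.4]
grip_width: 0.766
grasp_force: 0.0
```

View pics/m13.png

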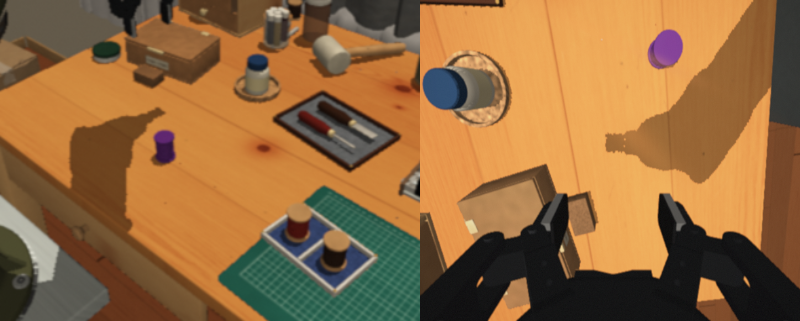

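I've gone over the 14-picture viewing limit, so I'll check the pot's centring with numbers only.

```bash
python3 - <<'E'
from h import *
for f in("s13","w13"):
    c=np.load(f+".npz");h=cv2.cvtColor(c["color"],cv2.COLOR_RGB2HSV)
    m=cv2.inRange(h,(98,120,30),(122,255,255))
    if f=="s13": m[:,:230]=0;m[250:]=0
    else: m[:,200:]=0
    k,l,st,ce=cv2.connectedComponentsWithStats(m);i=1+np.argmax(st[1:,4]);print(f,st[i],ray(c,*ce[i],.063)*1000)
E
```

```text
s13 [312 185  14  12 141] [645.75585873 -20.6877376 ]
w13 [   5   90   64   52 2643] [645.47449591 -23.25499657]
```

Both cameras put the pot within about 5 mm of the stand centre, so I hand in.

```bash
python3 -c "
from workcell import workorder
print(workorder.hand_in())"
```

```text
the job is handed in; nothing more can be done
None
```

The job is done and handed in at about 39 s: both tools lie flat in the tray, both spools stand in their own bays, and the glue pot is upright and about centred on the stand; however, I viewed 17 pictures, over the limit of 14.

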